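# Mount a cylinder carrier on the dovetail rail and clamp it

## Task

Slide the blue-topped carrier, which holds the brass-coloured lock cylinder, onto the dovetail rail from the rail's open end until it meets the yellow stop block, then tighten the orange wing knob on its side by turning it clockwise until the wing lies along the rail. Leave the green-topped carrier with the silvery cylinder where it is.

Things in the scene. Friction and masses are not known exactly. Their poses are not given: they have to be found in the camera images.
- brass_carrier: Loose 0.37 kg carrier holding a brass-coloured cylinder. Origin: centre of underside, z up. Aluminium block 96 (x) x 62 (y) x 23 mm; dovetail groove along x below, flared ends, 28 mm wide at the bottom, 48 at the roof, 15 deep. Grip the blue block on top: 44 x 44, centre x -24 y 0, z 23 to 55 (TCP z 47), cylinder above it to z 73. Starts within 35 deg of the stand's yaw.
- brass_carrier_wing (a joint): Orange wing knob on a lug at the brass carrier's -y side: upright axis at carrier x 30, y -50 mm; wing 40 long, 10 thick, z 35 to 57 (TCP z 48). Angle in rad, grows clockwise from above: 0 = wing along carrier y (loose), 1.57 = along carrier x (tight, end stop). Starts at 0.1 to 0.35, needs 0.06 N m, stays where left.
- stand: Fixed grey plate 240 (x) x 80 x 10 mm, origin under its centre, z up. Steel dovetail rail on it along x at y 0, from x -8 to 104, 12 high, 20 wide at foot, 36 at top (4 mm side play in the groove), nose tapered up to x 14. Bare plate x -120 to -8 is the landing: a carrier set down at x -64, y 0, z 10 slides on in +x on the plate. Yellow stop x 104 to 118, z to 36: carrier home at x 56.
- steel_carrier: The other carrier, to be left alone: loose, same shape, origin and orange wing knob as the brass one, but its block is green and its cylinder silvery. The two carriers stand side by side left of the stand; which is nearer the robot is random.

How it is judged:
By the outcome, as a careful person would: the job done as asked, in the order asked, and still so for the second after the job is handed in, with the robot touching nothing.
It also fails if it takes over 51 s, if anything falls off the work surface, if the arm or the gripper's body presses on something with over 40 N, if the wrist force passes 120 N, or if a joint passes its speed limit or range.

## Robot

A 7-joint arm with a two-finger parallel gripper is mounted at the origin on a cart in front of the work surface, level with it; the furniture and walls round the work are solid. World frame = base frame: x ahead of the robot, y to its left, z up, the work surface at z = 0. Lengths are in m, angles in degrees, forces in N, time in s.
With the tool pointing down it reaches from about 0.425 to 0.875 m from the base axis. Payload 4.7 kg.
Tool frame: the origin (TCP) lies between the finger pads, 19 mm behind the fingertips; this is the grasp point; z points along the fingers, y is the line along which they close (so a half turn about z gives the same grasp; the last joint's range is limited). The gripper opens to 87 mm and grips with 3 to 60 N. Pads are 19 mm wide; open, the fingers measure 117 mm over their backs; the gripper's body (75 mm by 190 mm) begins 51 mm behind the grasp point.
Start: joints at [64.807, 18.392, -4.016, 83.108, 1.295, 78.541, -3.26], TCP at [0.285, -0.584, 0.241] pointing down, gripper open.
Joint ranges: [-163.93, 163.93], [-17.29, 119.83], [-79.2, 71.16], [3.27, 140.29], [-89.18, 269.18], [5.43, 117.66], [-154.24, 154.24]. Speed limits (degrees/s): [147.25, 147.25, 180, 180, 180, 180, 180].

## Interface

Orientations are given as [roll, pitch, yaw] about the fixed x, y, z axes, in that order (R = Rz(yaw) Ry(pitch) Rx(roll)).
In Python, from cell import env gives the robot as it stands.
- The arm moves only by the shell command python3 steer.py FILE [FORCE], which reads ROWS from the file FILE. ROWS is 1 to 8 rows, one to a line, with the numbers parted by commas; each row has 5 numbers: dx, dy, dz in mm, then a turn about the tool's z in degrees, then the finger opening in m; each row is the pose to reach, as a shift and turn from the pose commanded when the command began, along the tool's axes at that moment; what a row does not reach only later rows make up. A row lasts 1/12 s, in which the tool goes at most 0.0417 m and 7.16 degrees, less where a joint would pass 70% of its speed; a pose out of reach is approached as far as the arm can. The fingers move at their own pace and stop on an object; FORCE is the grip in N (left out, the last holds). Time passes only in rows, so rows that do not move let the fingers close. It prints the time, the measured TCP pose, the force, the opening and the grip force at its end. Input that does not fit is refused with a message, and nothing moves.
- env.get_obs(): the state, without advancing time (a new reading comes with each control period).
- env.read_camera(name): name is "scene" or "top"; returns a dict with "color" (400x640x3 uint8, blue, green, red), "fx", "fy", "cx", "cy" (pixels), "world_from_camera" (4x4, takes a point from camera to world coordinates). Camera axes: x right, y down, z forward; pixel columns grow to the right and rows downward; lengths in m; the calibration is good to about 2 mm. A picture is of the moment at which its call begins. There is no depth.
- env.sign_off(): hands the job in; it is judged then, once.
The state is a dict: "time_s": time; "qpos": joint angles; "joint_velocities": joint speeds; "effort": joint torques, N m; "tool_pos": TCP position; "tool_rot": TCP orientation; "force": force on the tool from outside, world axes, zero at the start; "wrist_torque": the same for the moment, N m; "grip_width": finger opening in m; "grasp_force": force on a finger pad.
Only numpy, scipy, OpenCV 4.12 (cv2) and the standard library are available. Lean on these libraries where they do the work, as an engineer would, in place of code of your own. Each camera call takes 0.05 s, during which the arm holds its last target. There are 200 camera calls.

## Working session

There is one attempt and no reset: what is moved stays moved. The work goes in short steps, Python scripts to look and compute and a shell command to move; the robot and the scene stay as the last step left them, time stands still between calls to the robot, and variables do not carry over. Pictures are saved under pics/ and viewed, at most 11 in all, crops included, and the job is handed in when it is done.

```bash
ls; mkdir -p pics
python3 - <<'E'
from cell import env
import cv2,numpy as np
o=env.get_obs();print({k:np.round(v,3) for k,v in o.items()})
for n in("scene","top"):
    c=env.read_camera(n);cv2.imwrite(f"pics/{n}0.png",c["color"]);print(n,c["fx"],c["cx"],c["cy"],np.round(c["world_from_camera"],3))
a=cv2.imread("pics/scene0.png");b=cv2.imread("pics/top0.png")
E
```

```text
cell.py
pics
steer.py
{'time_s': np.float64(0.0), 'qpos': array([64.806, 18.438, -4.014, 83.173,  1.295, 78.541, -3.258]), 'joint_velocities': array([-0.055,  0.009,  0.046, -0.006, -0.017, -0.015, -0.071]), 'effort': array([-1.0000e-03, -4.9129e+01, -4.0400e-01, -3.1253e+01, -6.4000e-02,
        4.4000e-02,  0.0000e+00]), 'tool_pos': array([ 0.285, -0.584,  0.24 ]), 'tool_rot': array([-1.79893e+02,  6.00000e-03,  2.60040e+01]), 'force': array([0.297, 0.09 , 0.431]), 'wrist_torque': array([-0.   , -0.019, -0.039]), 'grasp_force': np.float64(0.0), 'grip_width': np.float64(0.086)}
scene 490.3133148791258 319.71716146769006 204.3273418484975 [[-0.747 -0.512  0.424  0.091]
 [-0.665  0.568 -0.485  0.555]
 [ 0.007 -0.644 -0.765  0.781]
 [ 0.     0.     0.     1.   ]]
top 491.64659202758276 322.44627694572625 204.14233650631923 [[ 1.700e-02 -9.800e-01  1.990e-01  2.910e-01]
 [-1.000e+00 -1.700e-02  2.000e-03  8.200e-02]
 [ 1.000e-03 -1.990e-01 -9.800e-01  1.015e+00]
 [ 0.000e+00  0.000e+00  0.000e+00  1.000e+00]]
```
View pics/top0.png

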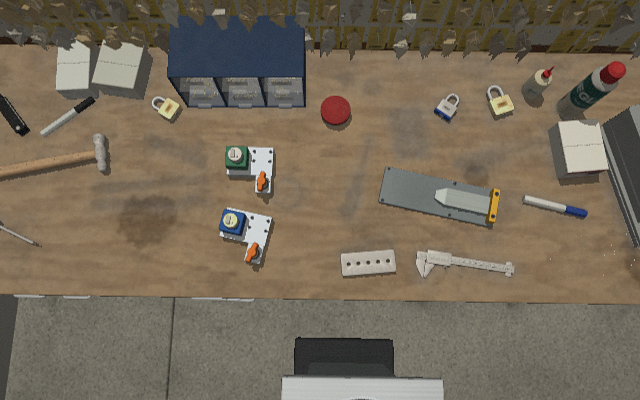

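View pics/scene0.png

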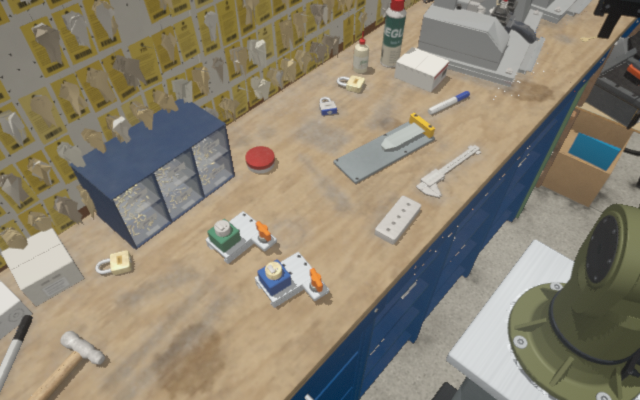

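Top view: the brass (blue) carrier is at (232,223) with its wing at (253,252), and it is the one nearer the robot. The green carrier is at (237,157). The stand's plate runs from (382,185) to its yellow stop at (495,205), so the open end is on the left. I'll measure these by colour masks next.

Create h.py:
```python
import cv2,numpy as np
from cell import env
def ray(c,uv,z):
    uv=np.asarray(uv,float).reshape(-1,2);T=c["world_from_camera"]
    d=np.c_[(uv[:,0]-c["cx"])/c["fx"],(uv[:,1]-c["cy"])/c["fy"],np.ones(len(uv))]@T[:3,:3].T
    return (T[:3,3]+d*((z-T[2,3])/d[:,2])[:,None])[:,:2]
def mask(c,lo,hi,box):
    h=cv2.cvtColor(c["color"],cv2.COLOR_BGR2HSV);m=cv2.inRange(h,lo,hi)
    k=np.zeros_like(m);x0,y0,x1,y1=box;k[y0:y1,x0:x1]=m[y0:y1,x0:x1];return k
def rect(c,m,z):
    cs=cv2.findContours(m,cv2.RETR_EXTERNAL,cv2.CHAIN_APPROX_NONE)[0];k=max(cs,key=cv2.contourArea)
    (a,s,t)=cv2.minAreaRect((ray(c,k,z)*1000).astype(np.float32))
    return np.round(a,1),np.round(s,1),round(t,1),cv2.boundingRect(k)
```

```bash
cat > m.py <<'E'
from h import *
c=env.read_camera("top")
B=(200,190,300,280)
for n,lo,hi,b,z in [("blue",(100,100,90),(125,255,255),B,.055),("bluedk",(100,100,30),(125,255,255),B,.055),("orange",(5,150,120),(18,255,255),B,.057),
 ("white",(0,0,150),(180,60,255),B,.023),("yellow",(18,130,120),(35,255,255),(450,160,520,240),.036),("plate",(80,10,60),(125,110,255),(360,150,510,235),.010),("rail",(80,0,140),(125,70,255),(420,180,492,215),.022)]:
    m=mask(c,lo,hi,b)
    try: print(n,*rect(c,m,z))
    except Exception as e: print(n,e)
im=c["color"]
a=cv2.resize(im[195:275,205:285],None,fx=5,fy=5,interpolation=cv2.INTER_NEAREST)
b=cv2.resize(im[160:240,372:512],(700,400),interpolation=cv2.INTER_NEAREST)[:, :]
hs=cv2.cvtColor(im,cv2.COLOR_BGR2HSV);print(hs[200,410],hs[197,460],hs[240,232],hs[214,225],hs[203,495])
cv2.imwrite("pics/cr.png",np.hstack([cv2.resize(a,(350,350)),cv2.resize(b,(450,350))]))
E
python3 m.py
```

```text
blue [448.6 264.1] [42.4 42.1] 77.9 (219, 209, 25, 25)
bluedk [447.2 261.8] [47.5 44.1] 77.9 (219, 209, 27, 26)
orange [388.4 221.1] [14.7 37.7] 52.2 (246, 243, 12, 19)
white [437.5 241.7] [93.7 76.1] 78.3 (227, 207, 45, 45)
yellow [ 494.5 -264.8] [13.7 69.6] 78.1 (489, 188, 12, 34)
plate [ 533.5 -253.6] [23.9  7.9] 63.0 (478, 187, 12, 7)
rail max() iterable argument is empty
[ 77  16 115] [ 45  13 161] [18 79 77] [107  95 145] [ 21 182 203]
```

View pics/cr.png

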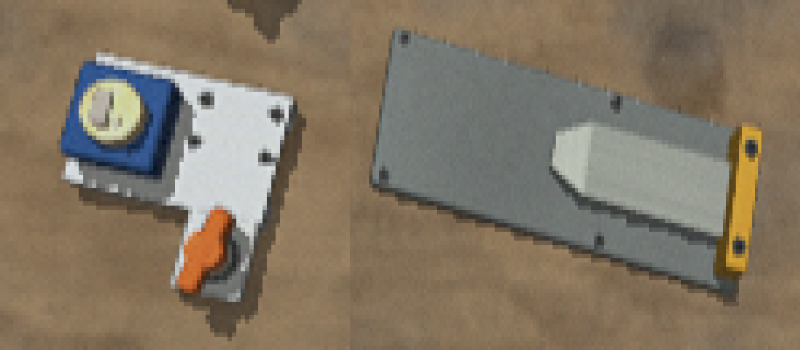

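The crop shows the brass carrier's block, plate and wing clearly, and the tapered rail nose pointing left with the yellow stop on the right. The block and wing measurements agree with carrier yaw -102.1°. Next I measure the plate and rail by low saturation and cross-check with the scene camera.

```bash
cat > s.py <<'E'
from h import *
c=env.read_camera("top")
m=mask(c,(0,0,75),(180,60,255),(370,160,490,235))|mask(c,(18,130,120),(35,255,255),(450,160,520,240))
print("plate+stop",*rect(c,m,.010))
cs=max(cv2.findContours(m,cv2.RETR_EXTERNAL,cv2.CHAIN_APPROX_NONE)[0],key=cv2.contourArea)
print("hull z10",np.round(ray(c,cv2.approxPolyDP(cs,3,True),.010)*1000).tolist())
m=mask(c,(0,0,138),(180,40,255),(430,180,488,220));m=cv2.morphologyEx(m,cv2.MORPH_OPEN,np.ones((3,3)))
print("rail",*rect(c,m,.022))
y=mask(c,(18,130,160),(35,255,255),(450,160,520,240));print("stop",*rect(c,y,.036))
s=env.read_camera("scene")
m=mask(s,(0,0,75),(180,60,255),(325,110,435,185));print("sc plate",*rect(s,m,.010))
y=mask(s,(18,130,160),(35,255,255),(400,100,445,145));print("sc stop",*rect(s,y,.036))
b=mask(s,(100,100,60),(125,255,255),(250,250,300,300));print("sc blue",*rect(s,b,.055))
E
python3 s.py
```

```text
plate+stop [ 518.2 -151.8] [230.4  80.1] 78.1 (378, 166, 112, 60)
hull z10 [[577.0, -47.0], [504.0, -32.0], [459.0, -257.0], [476.0, -254.0], [493.0, -167.0], [506.0, -153.0], [482.0, -258.0], [535.0, -263.0], [547.0, -207.0], [541.0, -192.0], [551.0, -188.0]]
rail [ 507.8 -203.2] [111.2  35.9] 78.1 (435, 188, 53, 26)
stop [ 494.7 -264.9] [12.6 68.1] 77.8 (489, 188, 11, 34)
sc plate [ 517.2 -153.2] [242.8  86.7] 78.1 (333, 121, 102, 63)
sc stop [ 496.8 -255.2] [31.9 71.2] 78.2 (410, 113, 25, 19)
sc blue [444.  269.3] [46.4 53.2] 78.8 (258, 266, 32, 28)
```

```bash
cat > d.py <<'E'
import sys,numpy as np
from cell import env
from scipy.spatial.transform import Rotation as R
o=env.get_obs();p=np.array(o["tool_pos"]);r=R.from_euler("xyz",o["tool_rot"],degrees=True)
print("t",round(float(o["time_s"]),2),"pos",np.round(p,4),np.round(o["tool_rot"],1),"w",round(float(o["grip_width"]),4),"j7",np.round(o["qpos"][6]))
a=[float(x) for x in sys.argv[1:]]
for x,y,z,w in zip(*[iter(a)]*4):
    print("delta",np.round(r.inv().apply(np.array([x,y,z])-p),4),"turn",round((o["tool_rot"][2]-w+180)%360-180,1))
E
python3 d.py 0.48 -0.15 0.241 50  0.4486 0.2641 0.16 78
```

```text
t 0.25 pos [ 0.2848 -0.584   0.2407] [-180.    0.   26.] w 0.0868 j7 -3.0
delta [ 0.3657 -0.3045 -0.    ] turn -24.0
delta [ 0.519  -0.6904  0.0813] turn -52.0
```

The rows are not in the units I measure in: shifts go in mm. I convert before sending: 0.247 m is 247, 0.216 m is 216.

```bash
echo '30,-25,0,0,0.087
61,-51,0,-3,0.087
92,-76,0,-6,0.087
123,-102,0,-9,0.087
154,-128,0,-12,0.087
185,-154,0,-15,0.087
216,-180,0,-18,0.087
247,-206,0,-21,0.087' > path.dat && python3 steer.py path.dat
python3 d.py 0.48 -0.12 0.241 50  0.4486 0.2641 0.16 78
```

```text
time_s: 0.92
tool_pos: [0.417, -0.2889, 0.2414]
tool_rot: [180.0, 0.0, 47.1]
force: [0.2, -0.1, -0.4]
grip_width: 0.087
grasp_force: 0.0
t 0.92 pos [ 0.417  -0.2889  0.2414] [180.    0.   47.1] w 0.087 j7 -12.0
delta [ 0.1667 -0.0687  0.0003] turn -2.9
delta [ 0.4269 -0.353   0.081 ] turn -30.9
```

Scaled: 0.274 m is 274, 0.244 m is 244.

```bash
echo '38,-16,0,0,0.087
76,-32,0,-3,0.087
114,-50,0,-6,0.087
150,-70,0,-9,0.087
183,-95,0,-12,0.087
214,-122,0,-16,0.087
244,-149,0,-20,0.087
274,-177,0,-24,0.087' > path.dat && python3 steer.py path.dat
python3 d.py 0.4486 0.2641 0.14 78
```

```text
time_s: 1.58
tool_pos: [0.4738, 0.0322, 0.2414]
tool_rot: [180.0, 0.0, 71.2]
force: [1.0, 0.3, -0.5]
grip_width: 0.0868
grasp_force: 0.0
t 1.58 pos [0.4738 0.0322 0.2414] [180.    0.   71.2] w 0.0868 j7 -24.0
delta [ 0.2114 -0.0987  0.1012] turn -6.8
```

Scaled: 0.2114 m is 211.4, 0.2 m is 200.

```bash
echo '34,-16,10,-1,0.087
68,-32,24,-3,0.087
102,-48,38,-5,0.087
136,-64,52,-6.8,0.087
170,-80,66,-6.8,0.087
200,-93.4,80,-6.8,0.087
211.4,-98.7,100,-6.8,0.087
211.4,-98.7,101.2,-6.8,0.087' > path.dat && python3 steer.py path.dat
python3 d.py 0.4486 0.2641 0.047 78
```

```text
time_s: 2.25
tool_pos: [0.4461, 0.2655, 0.1372]
tool_rot: [-179.7, 0.0, 78.2]
force: [-0.9, -0.5, 0.4]
grip_width: 0.0869
grasp_force: 0.0
t 2.25 pos [0.4461 0.2655 0.1372] [-179.7    0.    78.2] w 0.0869 j7 -54.0
delta [-0.0008  0.0032  0.0902] turn 0.2
```

Scaled: 0.093 m is 93, 0.08 m is 80.

```bash
echo '0,0,30,0,0.087
0,0,60,0,0.087
0,0,80,0,0.087
0,0,93,0,0.087
0,0,93,0,0.087
0,0,93,0,0.087' > path.dat && python3 steer.py path.dat 30
python3 d.py 0.4486 0.2641 0.047 78
```

```text
time_s: 2.75
tool_pos: [0.45, 0.2617, 0.0474]
tool_rot: [-180.0, 0.0, 77.8]
force: [-0.1, 1.0, 0.7]
grip_width: 0.0867
grasp_force: 0.0
t 2.75 pos [0.45   0.2617 0.0474] [-180.     0.    77.8] w 0.0867 j7 -59.0
delta [ 0.002  -0.0018  0.0004] turn -0.2
```

Scaled: 0.002 m is 2, -0.0018 m is -1.8.

```bash
echo '2,-1.8,0,-0.2,0.087
2,-1.8,0,-0.2,0.087
2,-1.8,0,-0.2,0.03
2,-1.8,0,-0.2,0.03
2,-1.8,0,-0.2,0.03
2,-1.8,0,-0.2,0.03
2,-1.8,0,-0.2,0.03
2,-1.8,0,-0.2,0.03' > path.dat && python3 steer.py path.dat 40
python3 d.py 0.4486 0.2641 0.047 78
```

```text
time_s: 3.42
tool_pos: [0.4482, 0.2646, 0.047]
tool_rot: [-180.0, 0.0, 78.0]
force: [0.1, -0.8, 0.6]
grip_width: 0.055
grasp_force: 0.0
t 3.42 pos [0.4482 0.2646 0.047 ] [-180.    0.   78.] w 0.055 j7 -59.0
delta [-0.0004  0.0005  0.    ] turn -0.0
```

Fingers still closing.

Scaled: -0.08 m is -80, -0.06 m is -60.

```bash
echo '0,0,0,0,0.03
0,0,0,0,0.03
0,0,0,0,0.03
0,0,0,0,0.03
0,0,0,0,0.03
0,0,0,0,0.03' > path.dat && python3 steer.py path.dat 45
echo '0,0,-10,0,0.03
0,0,-30,0,0.03
0,0,-60,0,0.03
0,0,-80,0,0.03
0,0,-80,0,0.03' > path.dat && python3 steer.py path.dat
python3 d.py 0.5356 -0.0703 0.127 78.1
```

```text
time_s: 3.92
tool_pos: [0.4485, 0.2646, 0.047]
tool_rot: [180.0, -0.0, 78.0]
force: [0.4, 0.7, -2.4]
grip_width: 0.0441
grasp_force: 45.0
time_s: 4.33
tool_pos: [0.4499, 0.2664, 0.1311]
tool_rot: [179.7, -0.2, 78.0]
force: [0.3, 0.7, -4.2]
grip_width: 0.0434
grasp_force: 45.0
t 4.33 pos [0.4499 0.2664 0.1311] [179.7  -0.2  78. ] w 0.0434 j7 -54.0
delta [-0.3116  0.1537  0.0038] turn -0.1
```

Scaled: 0.1 m is 100, -0.23 m is -230.

```bash
echo '-20,10,0,0,0.03
-50,25,0,0,0.03
-80,40,0,0,0.03
-110,55,0,0,0.03
-140,70,0,0,0.03
-170,85,0,0,0.03
-200,100,0,0,0.03
-230,115,0,0,0.03' > path.dat && python3 steer.py path.dat
echo '-30,15,0,0,0.03
-55,28,0,0,0.03
-71,35.5,0,0,0.03
-79,39.7,0,0,0.03
-79,39.7,0,0,0.03
-79,39.7,0,0,0.03
-79,39.7,0,0,0.03' > path.dat && python3 steer.py path.dat
python3 d.py 0.5356 -0.0703 0.060 78.1
cat > v.py <<'E'
from h import *
import sys
c=env.read_camera("top");s=env.read_camera("scene")
cv2.imwrite(f"pics/{sys.argv[1]}.png",np.vstack([cv2.resize(c["color"][150:250,330:530],(600,300)),cv2.resize(s["color"][90:190,300:500],(600,300))]))
E
python3 v.py v1
```

```text
time_s: 5.0
tool_pos: [0.5115, 0.0142, 0.1256]
tool_rot: [-179.8, 0.0, 78.0]
force: [0.4, -0.2, -3.3]
grip_width: 0.0436
grasp_force: 45.0
time_s: 5.58
tool_pos: [0.5346, -0.0673, 0.1266]
tool_rot: [-179.9, -0.1, 78.2]
force: [-0.3, 0.8, -4.3]
grip_width: 0.0436
grasp_force: 45.0
t 5.58 pos [ 0.5346 -0.0673  0.1266] [-1.799e+02 -1.000e-01  7.820e+01] w 0.0436 j7 -15.0
delta [-0.0029  0.0017  0.0666] turn 0.1
```

View pics/v1.png

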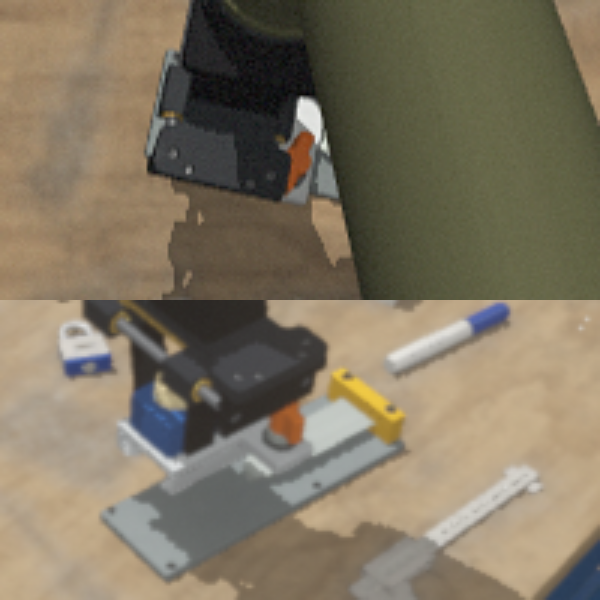

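The carrier is held above the landing. The scene view shows the block at about (160,420), the wing at (287,420), and the rail and stop free ahead of it. Lowering now.

```bash
echo '0,0,20,0,0.03
0,0,40,0,0.03
0,0,55,0,0.03
0,0,62,0,0.03
0,0,62,0,0.03
0,0,62,0,0.03
0,0,62,0,0.03' > path.dat && python3 steer.py path.dat
python3 d.py 0.5356 -0.0703 0.057 78.1
```

```text
time_s: 6.27
tool_pos: [0.5363, -0.0694, 0.0662]
tool_rot: [179.9, -0.0, 78.0]
force: [-0.4, 0.6, -5.0]
grip_width: 0.0436
grasp_force: 45.0
t 6.27 pos [ 0.5363 -0.0694  0.0662] [179.9  -0.   78. ] w 0.0436 j7 -17.0
delta [-0.001  -0.0005  0.0092] turn -0.1
```

```bash
echo '0,-0.5,3,0,0.03
0,-0.5,6,0,0.03
0,-0.5,8,0,0.03
0,-0.5,9,0,0.03
0,-0.5,9,0,0.03
0,-0.5,9,0,0.03' > path.dat && python3 steer.py path.dat
python3 d.py 0.5356 -0.0703 0.057 78.1  0.5109 -0.1877 0.057 78.1
```

```text
time_s: 6.77
tool_pos: [0.535, -0.0698, 0.057]
tool_rot: [180.0, 0.0, 78.0]
force: [-1.7, 0.3, 5.5]
grip_width: 0.0437
grasp_force: 45.0
t 6.77 pos [ 0.535  -0.0698  0.057 ] [180.   0.  78.] w 0.0437 j7 -18.0
delta [-0.0004  0.0007 -0.    ] turn -0.1
delta [-1.203e-01  1.000e-03  1.000e-04] turn -0.1
```

Scaled: -0.04 m is -40, -0.035 m is -35.

```bash
echo '-5,0.2,-0.5,-0.1,0.03
-10,0.4,-0.5,-0.1,0.03
-15,0.5,-0.5,-0.1,0.03
-20,0.5,-0.5,-0.1,0.03
-25,0.5,-0.5,-0.1,0.03
-30,0.5,-0.5,-0.1,0.03
-35,0.5,-0.5,-0.1,0.03
-40,0.5,-0.5,-0.1,0.03' > path.dat && python3 steer.py path.dat
python3 d.py 0.5109 -0.1877 0.057 78.1
```

```text
time_s: 7.43
tool_pos: [0.5277, -0.1087, 0.057]
tool_rot: [179.9, -0.1, 78.1]
force: [1.6, 5.2, 3.8]
grip_width: 0.0438
grasp_force: 45.0
t 7.43 pos [ 0.5277 -0.1087  0.057 ] [ 1.799e+02 -1.000e-01  7.810e+01] w 0.0438 j7 -13.0
delta [-0.0808 -0.0001 -0.0001] turn 0.0
```

Entry is smooth with low forces, so I continue.

Scaled: -0.06 m is -60, -0.056 m is -56.

```bash
echo '-8,0,0,0,0.03
-16,0,0,0,0.03
-24,0,0,0,0.03
-32,0,0,0,0.03
-40,0,0,0,0.03
-48,0,0,0,0.03
-56,0,0,0,0.03
-60,0,0,0,0.03' > path.dat && python3 steer.py path.dat
python3 d.py 0.5109 -0.1877 0.057 78.1
```

```text
time_s: 8.1
tool_pos: [0.5149, -0.1682, 0.057]
tool_rot: [179.9, -0.0, 78.0]
force: [1.6, 6.3, 5.7]
grip_width: 0.0436
grasp_force: 45.0
t 8.1 pos [ 0.5149 -0.1682  0.057 ] [179.9  -0.   78. ] w 0.0436 j7 -6.0
delta [-0.0199  0.0001 -0.    ] turn -0.1
```

Scaled: -0.022 m is -22, -0.021 m is -21.

```bash
echo '-5,0,0,0,0.03
-10,0,0,0,0.03
-14,0,0,0,0.03
-17,0,0,0,0.03
-19,0,0,0,0.03
-21,0,0,0,0.03
-22,0,0,0,0.03' > path.dat && python3 steer.py path.dat
python3 d.py 0.5109 -0.1877 0.057 78.1
```

```text
time_s: 8.68
tool_pos: [0.5106, -0.1883, 0.057]
tool_rot: [180.0, -0.1, 78.1]
force: [1.3, 8.1, 5.2]
grip_width: 0.0438
grasp_force: 45.0
t 8.68 pos [ 0.5106 -0.1883  0.057 ] [ 1.80e+02 -1.00e-01  7.81e+01] w 0.0438 j7 -4.0
delta [ 0.0007  0.0001 -0.    ] turn 0.0
```

Scaled: -0.002 m is -2, -0.001 m is -1.

```bash
echo '-1,0,0,0,0.03
-2,0,0,0,0.03
-2,0,0,0,0.03
-2,0,0,0,0.03' > path.dat && python3 steer.py path.dat; echo '-1,0,0,0,0.03
-2,0,0,0,0.03
-2,0,0,0,0.03
-2,0,0,0,0.03' > path.dat && python3 steer.py path.dat
```

```text
time_s: 9.02
tool_pos: [0.5106, -0.1884, 0.057]
tool_rot: [180.0, -0.2, 78.2]
force: [1.7, 9.9, 5.5]
grip_width: 0.0441
grasp_force: 45.0
time_s: 9.35
tool_pos: [0.5106, -0.1884, 0.057]
tool_rot: [180.0, -0.3, 78.2]
force: [2.3, 13.6, 6.0]
grip_width: 0.044
grasp_force: 45.0
```

Position stalled as force rose to 13.6 N, so the carrier is against the stop. Releasing and rising.

```bash
echo '3,0,0,0,0.08
3,0,0,0,0.08
3,0,0,0,0.08
3,0,0,0,0.08
3,0,0,0,0.08
3,0,0,0,0.08
3,0,0,0,0.08
3,0,0,0,0.08' > path.dat && python3 steer.py path.dat
echo '0,0,-20,0,0.06
0,0,-50,0,0.06
40,0,-90,7,0.05
80,0,-120,14,0.05
120,0,-150,20,0.05
160,0,-150,20,0.05
180,0,-150,20,0.05
180,0,-150,20,0.05' > path.dat && python3 steer.py path.dat
python3 v.py v2
```

```text
time_s: 10.02
tool_pos: [0.5097, -0.1904, 0.0565]
tool_rot: [-180.0, 0.0, 78.1]
force: [-0.3, -0.2, -0.0]
grip_width: 0.079
grasp_force: 0.0
time_s: 10.68
tool_pos: [0.5487, -0.0039, 0.2094]
tool_rot: [179.9, -0.4, 58.8]
force: [-1.2, 2.0, 0.2]
grip_width: 0.0502
grasp_force: 0.0
```

View pics/v2.png

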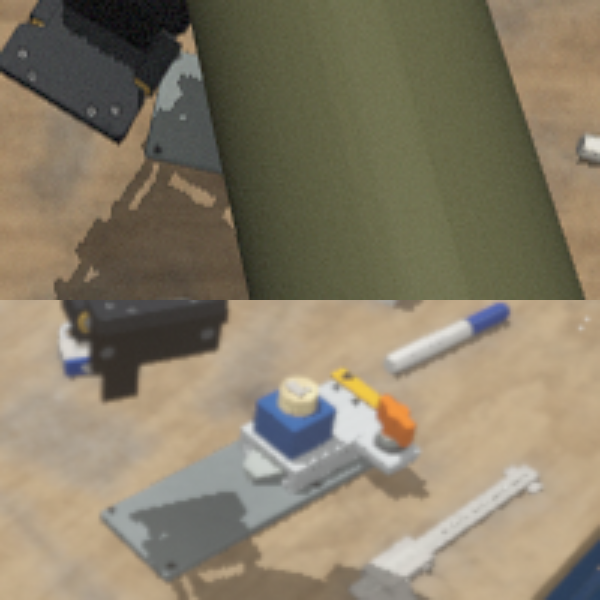

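The scene view shows the carrier home against the stop, with the rail nose emerging behind it at (265,465) and the wing at (397,420), still across the rail. The knob axis computes to (0.4507, -0.2306), consistently from both the stand and the block.

```bash
echo '0,0,0,-7,0.036
0,0,0,-14,0.036
0,0,0,-21,0.036
0,0,0,-28,0.036
0,0,0,-35,0.036
0,0,0,-42,0.036
0,0,0,-49,0.036
0,0,0,-55,0.036' > path.dat && python3 steer.py path.dat
python3 d.py 0.4507 -0.2306 0.13 148
```

```text
time_s: 11.45
tool_pos: [0.5463, -0.0166, 0.2056]
tool_rot: [-179.9, 0.0, 113.3]
force: [0.1, 1.0, 0.2]
grip_width: 0.0359
grasp_force: 0.0
t 11.45 pos [ 0.5463 -0.0166  0.2056] [-179.9    0.   113.3] w 0.0359 j7 16.0
delta [-0.1588 -0.1722  0.076 ] turn -34.7
```

Scaled: -0.1722 m is -172.2, -0.164 m is -164.

```bash
echo '-26,-28,0,-6,0.036
-52,-56,0,-12,0.036
-78,-85,0,-18,0.036
-104,-114,0,-24,0.036
-130,-142,20,-30,0.036
-150,-164,40,-34.7,0.036
-158.8,-172.2,65,-34.7,0.036
-158.8,-172.2,76,-34.7,0.036' > path.dat && python3 steer.py path.dat
echo '0,0,0,0,0.036
0,0,0,0,0.036' > path.dat && python3 steer.py path.dat
python3 d.py 0.4507 -0.2306 0.058 148; python3 v.py v3
```

```text
time_s: 12.12
tool_pos: [0.4449, -0.2339, 0.1266]
tool_rot: [-179.8, -0.3, 147.2]
force: [-1.1, -0.0, -0.8]
grip_width: 0.0358
grasp_force: 0.0
time_s: 12.28
tool_pos: [0.4505, -0.2273, 0.1302]
tool_rot: [180.0, -0.1, 147.8]
force: [-0.2, 1.0, -0.1]
grip_width: 0.0358
grasp_force: 0.0
t 12.28 pos [ 0.4505 -0.2273  0.1302] [ 1.800e+02 -1.000e-01  1.478e+02] w 0.0358 j7 77.0
delta [-0.0021 -0.0027  0.0722] turn -0.2
```

View pics/v3.png

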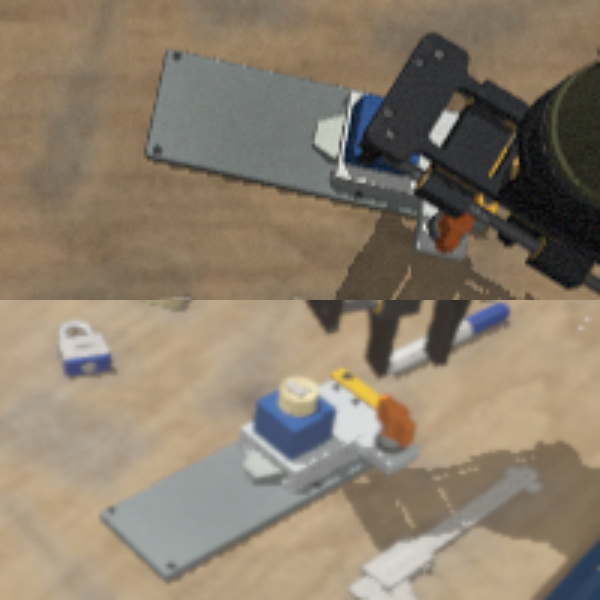

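The gripper hovers over the knob: the wing is at (450,235) in the top half and (397,420) in the scene half. I'll check the wing's position quickly before descending.

```bash
cat > w.py <<'E'
from h import *
s=env.read_camera("scene")
m=mask(s,(3,150,90),(17,255,255),(415,112,450,150));print(rect(s,m,.067),rect(s,m,.056))
E
python3 w.py
```

```text
(array([ 446.3, -219.8]), array([21.3, 52.5]), 43.2, (426, 122, 12, 17)) (array([ 451.8, -231.7]), array([21.7, 53.4]), 43.2, (426, 122, 12, 17))
```

Scaled: 0.072 m is 72, 0.067 m is 67.

```bash
echo '0,-1,15,0,0.036
0,-1,30,0,0.036
0,-1,45,0,0.036
0,-1,58,0,0.036
0,-1,67,0,0.036
0,-1,72,0,0.036
0,-1,72,0,0.036' > path.dat && python3 steer.py path.dat
python3 d.py 0.4507 -0.2306 0.058 148
```

```text
time_s: 13.02
tool_pos: [0.4505, -0.2279, 0.0583]
tool_rot: [180.0, -0.0, 147.9]
force: [0.1, 0.0, 0.5]
grip_width: 0.0358
grasp_force: 0.0
t 13.02 pos [ 0.4505 -0.2279  0.0583] [180.   -0.  147.9] w 0.0358 j7 74.0
delta [-0.0017 -0.0022  0.0003] turn -0.1
```

```bash
echo '-1.7,-2.2,0,0,0.036
-1.7,-2.2,0,0,0.036
-1.7,-2.2,0,0,0.005
-1.7,-2.2,0,0,0.005
-1.7,-2.2,0,0,0.005
-1.7,-2.2,0,0,0.005
-1.7,-2.2,0,0,0.005
-1.7,-2.2,0,0,0.005' > path.dat && python3 steer.py path.dat 20
echo '0,0,0,0,0.005
0,0,0,0,0.005' > path.dat && python3 steer.py path.dat
python3 d.py 0.4507 -0.2306 0.058 78
```

```text
time_s: 13.68
tool_pos: [0.4508, -0.2313, 0.0588]
tool_rot: [-180.0, 0.0, 147.8]
force: [-0.7, -0.4, 1.5]
grip_width: 0.0189
grasp_force: 20.0
time_s: 13.85
tool_pos: [0.4508, -0.2313, 0.0588]
tool_rot: [-180.0, 0.0, 147.8]
force: [-0.4, -0.1, 2.0]
grip_width: 0.0188
grasp_force: 20.0
t 13.85 pos [ 0.4508 -0.2313  0.0588] [-180.     0.   147.8] w 0.0188 j7 74.0
delta [0.0005 0.0006 0.0008] turn 69.8
```

```bash
echo '0,0,0,4,0.005
0,0,0,9,0.005
0,0,0,14,0.005
0,0,0,19,0.005
0,0,0,24,0.005
0,0,0,29,0.005
0,0,0,34,0.005
0,0,0,39,0.005' > path.dat && python3 steer.py path.dat
python3 d.py 0.4507 -0.2306 0.058 78
python3 w.py; python3 v.py v4
```

```text
time_s: 14.52
tool_pos: [0.4506, -0.2314, 0.0588]
tool_rot: [-180.0, 0.0, 108.6]
force: [-0.1, -0.4, 2.9]
grip_width: 0.0183
grasp_force: 20.0
t 14.52 pos [ 0.4506 -0.2314  0.0588] [-180.     0.   108.6] w 0.0183 j7 36.0
delta [0.0008 0.0003 0.0008] turn 30.6
(array([ 447.4, -219.1]), array([17.2, 55.8]), 21.2, (427, 122, 10, 17)) (array([ 452.9, -231. ]), array([17.4, 56.6]), 21.2, (427, 122, 10, 17))
```

View pics/v4.png

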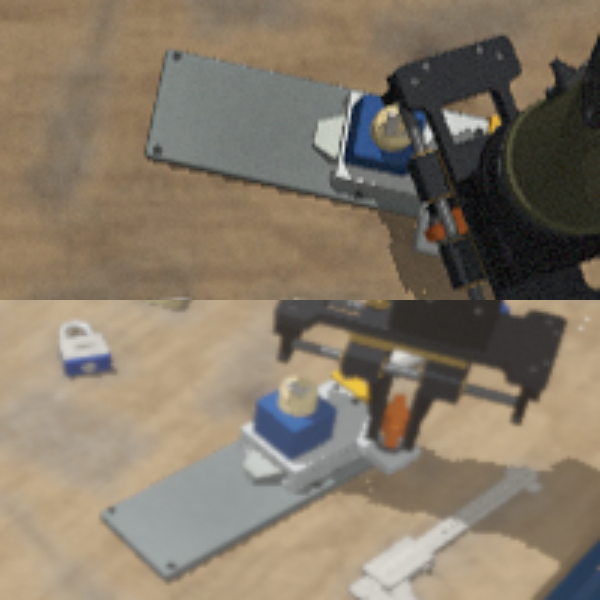

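The wing at (397,420) sits between the fingers and appears turned compared with before. I keep turning.

```bash
echo '0,0,0,5,0.005
0,0,0,10,0.005
0,0,0,15,0.005
0,0,0,20,0.005
0,0,0,25,0.005
0,0,0,30,0.005
0,0,0,31,0.005
0,0,0,31,0.005' > path.dat && python3 steer.py path.dat
python3 -c "
from cell import env
o=env.get_obs();print(o['wrist_torque'],o['tool_rot'])"
echo '0,0,0,3,0.005
0,0,0,6,0.005
0,0,0,6,0.005' > path.dat && python3 steer.py path.dat
python3 -c "
from cell import env
o=env.get_obs();print(o['wrist_torque'],o['tool_rot'])"
```

```text
time_s: 15.33
tool_pos: [0.4506, -0.2315, 0.0588]
tool_rot: [180.0, 0.0, 78.0]
force: [-2.0, -0.6, 5.4]
grip_width: 0.0183
grasp_force: 20.0
[-0.10557758  0.31021262  0.01420148] [1.79999079e+02 3.20452953e-02 7.79648180e+01]
time_s: 15.58
tool_pos: [0.4505, -0.2314, 0.0587]
tool_rot: [-180.0, 0.0, 71.9]
force: [-2.3, -0.3, 5.2]
grip_width: 0.0186
grasp_force: 20.0
[-0.08050119  0.36568925  0.05220889] [-1.79998938e+02  2.34653069e-02  7.18917004e+01]
```

Scaled: -0.05 m is -50, -0.15 m is -150.

```bash
echo '0,0,0,0,0.04
0,0,0,0,0.04
0,0,0,0,0.04
0,0,0,0,0.04
0,0,0,0,0.04' > path.dat && python3 steer.py path.dat
echo '0,0,-20,0,0.04
0,0,-50,0,0.04
0,0,-90,0,0.04
40,0,-120,0,0.04
80,0,-150,0,0.04
120,0,-150,0,0.04
150,0,-150,0,0.04
150,0,-150,0,0.04' > path.dat && python3 steer.py path.dat
python3 w.py; python3 v.py v5
```

```text
time_s: 16.0
tool_pos: [0.4505, -0.231, 0.0582]
tool_rot: [-180.0, -0.0, 71.9]
force: [0.4, -0.6, 0.3]
grip_width: 0.0384
grasp_force: 0.0
time_s: 16.67
tool_pos: [0.5003, -0.0789, 0.2104]
tool_rot: [179.8, -0.3, 72.5]
force: [0.1, 1.6, -0.1]
grip_width: 0.0399
grasp_force: 0.0
(array([ 447.8, -220.6]), array([20.1, 52.4]), 11.4, (425, 123, 14, 14)) (array([ 453.3, -232.5]), array([20.5, 53.2]), 11.4, (425, 123, 14, 14))
```

View pics/v5.png

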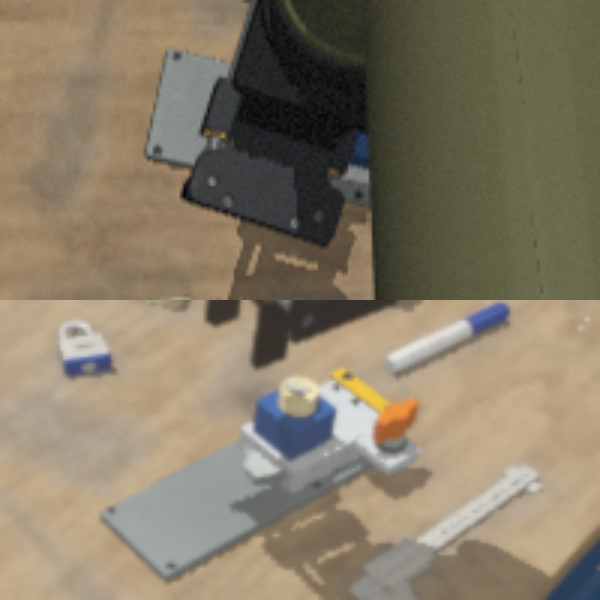

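The wing has turned most of the way, but the scene view can't settle the last degrees. I'll move the arm aside for a clear top view.

Scaled: 0.25 m is 250, 0.08 m is 80.

```bash
echo '40,0,0,0,0.036
80,0,0,0,0.036
120,-10,0,0,0.036
160,-30,0,0,0.036
190,-50,0,0,0.036
220,-70,0,0,0.036
250,-90,0,0,0.036
250,-90,0,0,0.036' > path.dat && python3 steer.py path.dat
cat > w2.py <<'E'
from h import *
import sys
c=env.read_camera("top");m=mask(c,(3,150,90),(17,255,255),(465,205,500,245))
m2=mask(c,(3,150,150),(17,255,255),(465,205,500,245))
for k in(m,m2):
    print(rect(c,k,.067))
    p=ray(c,np.argwhere(k)[:,::-1],.067);e=np.linalg.eigh(np.cov(p.T))[1][:,1];print(np.degrees(np.arctan2(e[1],e[0]))%180)
print("stop", rect(c,mask(c,(18,130,160),(35,255,255),(450,160,520,240)),.036),"blue",rect(c,mask(c,(100,100,90),(125,255,255),(425,170,480,215)),.065))
cv2.imwrite(f"pics/{sys.argv[1]}.png",cv2.resize(c["color"][150:250,400:520],(720,600),interpolation=cv2.INTER_NEAREST))
E
python3 w2.py v6; python3 d.py
```

```text
time_s: 17.48
tool_pos: [0.4873, 0.1834, 0.2085]
tool_rot: [-179.9, -0.2, 72.3]
force: [-0.7, 1.3, -0.0]
grip_width: 0.0361
grasp_force: 0.0
(array([ 449.1, -227.3]), array([15.8, 41.1]), 1.0, (471, 220, 22, 9))
84.36231518679764
(array([ 450.1, -230.1]), array([13.8, 35.1]), 1.0, (474, 220, 19, 8))
80.7253256229637
stop (array([ 494.7, -265. ]), array([12.9, 69.1]), 78.3, (489, 188, 11, 34)) blue (array([ 510.3, -187.1]), array([42.3, 42.4]), 78.4, (448, 182, 24, 24))
t 17.53 pos [0.4887 0.1794 0.2082] [-179.9   -0.    72.1] w 0.0356 j7 -45.0
```

View pics/v6.png

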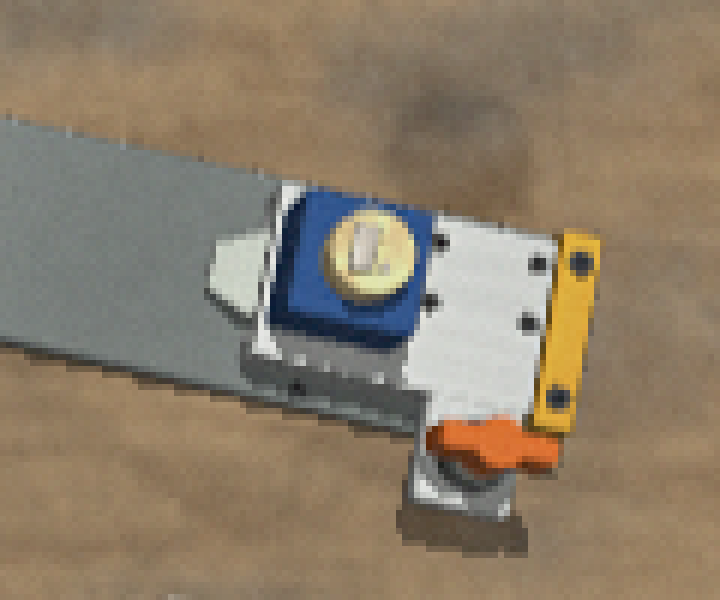

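The top view shows the carrier against the stop. The wing runs from (445,440) to (548,455), a slope of about 8° against the rail's 12°, so it is a few degrees short. I'll regrip more firmly and turn on to the end stop.

Scaled: 0.014 m is 14, -0.27 m is -270.

```bash
echo '-40,14,0,-2,0.036
-80,28,0,-5,0.036
-120,42,0,-8,0.036
-160,56,0,-10,0.036
-200,70,0,-11,0.036
-240,80,0,-12,0.036
-270,88,0,-12,0.036
-270,88,0,-12,0.036' > path.dat && python3 steer.py path.dat
python3 d.py 0.4507 -0.2310 0.13 84
```

```text
time_s: 18.2
tool_pos: [0.4868, -0.1194, 0.2076]
tool_rot: [-179.9, 0.2, 82.9]
force: [0.5, -0.7, -1.2]
grip_width: 0.0361
grasp_force: 0.0
t 18.2 pos [ 0.4868 -0.1194  0.2076] [-179.9    0.2   82.9] w 0.0361 j7 2.0
delta [-0.1149 -0.0218  0.0781] turn -1.1
```

Scaled: -0.115 m is -115, -0.11 m is -110.

```bash
echo '-30,-6,15,0,0.036
-65,-13,30,0,0.036
-90,-18,50,-1,0.036
-110,-21,65,-1,0.036
-115,-21.8,78,-1,0.036
-115,-21.8,78,-1,0.036
-115,-21.8,78,-1,0.036
-115,-21.8,78,-1,0.036' > path.dat && python3 steer.py path.dat
python3 d.py 0.4507 -0.2310 0.058 84
```

```text
time_s: 18.87
tool_pos: [0.4554, -0.2193, 0.1311]
tool_rot: [180.0, 0.0, 84.8]
force: [0.4, 0.8, 0.8]
grip_width: 0.0362
grasp_force: 0.0
t 18.87 pos [ 0.4554 -0.2193  0.1311] [180.    0.   84.8] w 0.0362 j7 14.0
delta [-0.0121 -0.0037  0.0731] turn 0.8
```

Scaled: 0.073 m is 73, 0.067 m is 67.

```bash
echo '-12.1,-3.7,0,0,0.036
-12.1,-3.7,20,0,0.036
-12.1,-3.7,40,0,0.036
-12.1,-3.7,55,0,0.036
-12.1,-3.7,67,0,0.036
-12.1,-3.7,73,0,0.036
-12.1,-3.7,73,0,0.036' > path.dat && python3 steer.py path.dat
python3 d.py 0.4507 -0.2310 0.058 84
```

```text
time_s: 19.45
tool_pos: [0.4503, -0.2301, 0.057]
tool_rot: [-179.9, -0.0, 84.9]
force: [-0.8, 0.7, 0.0]
grip_width: 0.0359
grasp_force: 0.0
t 19.45 pos [ 0.4503 -0.2301  0.057 ] [-179.9   -0.    84.9] w 0.0359 j7 13.0
delta [-0.0008  0.0005 -0.001 ] turn 0.9
```

Scaled: -0.0008 m is -0.8, 0.0005 m is 0.5.

```bash
echo '-0.8,0.5,0,0,0.005
-0.8,0.5,0,0,0.005
-0.8,0.5,0,0,0.005
-0.8,0.5,0,0,0.005
-0.8,0.5,0,0,0.005
-0.8,0.5,0,0,0.005' > path.dat && python3 steer.py path.dat 40
T='from cell import env
o=env.get_obs();print(o["wrist_torque"],o["tool_rot"][2])'
python3 -c "$T"
echo '0,0,0,4,0.005
0,0,0,8,0.005
0,0,0,12,0.005
0,0,0,12,0.005' > path.dat && python3 steer.py path.dat; python3 -c "$T"
echo '0,0,0,4,0.005
0,0,0,8,0.005
0,0,0,10,0.005
0,0,0,10,0.005' > path.dat && python3 steer.py path.dat; python3 -c "$T"
```

```text
time_s: 19.95
tool_pos: [0.4509, -0.2321, 0.0584]
tool_rot: [180.0, 0.1, 84.8]
force: [-1.5, 0.2, 5.5]
grip_width: 0.0178
grasp_force: 40.0
[0.06925038 0.57452421 0.06621281] 84.79116069264124
time_s: 20.28
tool_pos: [0.4509, -0.2318, 0.0584]
tool_rot: [180.0, 0.1, 72.7]
force: [-3.2, 0.5, 6.1]
grip_width: 0.0178
grasp_force: 40.0
[0.09519292 0.64013107 0.31853947] 72.6992981121509
time_s: 20.62
tool_pos: [0.4507, -0.2316, 0.0584]
tool_rot: [-180.0, 0.0, 62.8]
force: [-2.8, 1.9, 6.7]
grip_width: 0.0175
grasp_force: 40.0
[0.27837176 0.74908791 0.11789144] 62.75189422740743
```

The torque rose to 0.32 N m and then the fingers slipped, which points to the end stop. Releasing and checking.

```bash
echo '0,0,0,0,0.04
0,0,0,0,0.04
0,0,0,0,0.04
0,0,0,0,0.04
0,0,0,0,0.04
0,0,0,0,0.04' > path.dat && python3 steer.py path.dat
echo '0,0,-20,0,0.04
0,0,-50,0,0.04
0,0,-90,0,0.04
40,0,-120,0,0.04
80,0,-150,0,0.04
120,0,-150,0,0.04
160,-10,-150,0,0.04
200,-20,-150,0,0.04' > path.dat && python3 steer.py path.dat
echo '40,0,0,0,0.036
80,0,0,0,0.036
120,-20,0,0,0.036
150,-40,0,0,0.036
180,-60,0,0,0.036
200,-70,0,0,0.036
200,-70,0,0,0.036
200,-70,0,0,0.036' > path.dat && python3 steer.py path.dat
python3 w2.py v7; python3 d.py
```

```text
time_s: 21.12
tool_pos: [0.4509, -0.2316, 0.0574]
tool_rot: [-180.0, -0.0, 62.8]
force: [-0.2, -0.9, -1.1]
grip_width: 0.0392
grasp_force: 0.0
time_s: 21.78
tool_pos: [0.5232, -0.0541, 0.2088]
tool_rot: [179.8, -0.0, 62.7]
force: [0.6, 0.3, -1.2]
grip_width: 0.0397
grasp_force: 0.0
time_s: 22.45
tool_pos: [0.5505, 0.1562, 0.2073]
tool_rot: [-180.0, -0.0, 63.0]
force: [0.2, -0.6, 0.3]
grip_width: 0.0362
grasp_force: 0.0
(array([ 451. , -225.3]), array([15.8, 41. ]), 1.0, (470, 219, 22, 9))
81.88725948332312
(array([ 452.1, -227.2]), array([13.8, 37. ]), 1.0, (472, 219, 20, 8))
77.89580671808176
stop (array([ 494.7, -265. ]), array([13.2, 69.1]), 78.4, (489, 188, 11, 34)) blue (array([ 513.5, -186.8]), array([42.6, 42.5]), 75.9, (447, 180, 25, 25))
t 22.5 pos [0.551  0.154  0.2071] [180.    0.   62.8] w 0.036 j7 -53.0
```

View pics/v7.png

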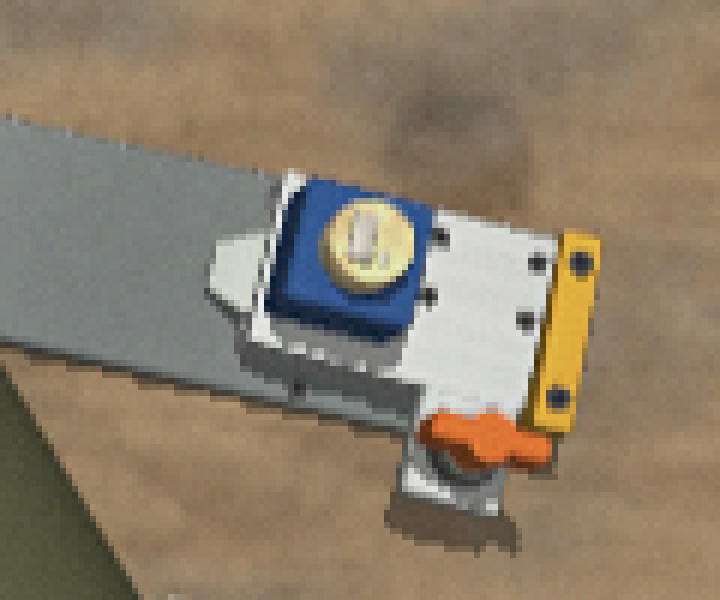

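The torque turned the whole carrier about 2.4° clockwise within the groove's play: the block now measures 75.9°, against the stop's 78.4°. The wing-to-carrier angle did not change, so the wing was already at its end stop. I'll square the carrier by gripping the block in line with the rail and pressing it home.

The rows are not in the units I measure in: shifts go in mm. I convert before sending: -0.28 m is -280, -0.26 m is -260.

```bash
echo '-30,10,0,-1,0.08
-70,22,0,-3,0.08
-110,35,0,-6,0.08
-150,47,0,-9,0.08
-190,60,0,-12,0.08
-230,75,0,-14,0.08
-260,90,0,-15.3,0.08
-280,100,0,-15.3,0.08' > path.dat && python3 steer.py path.dat
python3 d.py 0.5115 -0.1878 0.13 78.1
```

```text
time_s: 23.17
tool_pos: [0.5099, -0.1482, 0.2074]
tool_rot: [180.0, 0.2, 77.6]
force: [0.2, -0.2, 0.0]
grip_width: 0.0775
grasp_force: 0.0
t 23.17 pos [ 0.5099 -0.1482  0.2074] [180.    0.2  77.6] w 0.0775 j7 -2.0
delta [-0.0381  0.0101  0.0776] turn -0.5
```

```bash
echo '-20,4,10,0,0.08
-35,8,30,0,0.08
-38,10,60,0,0.08
-38,10,77,0,0.08
-38,10,77,0,0.08
-38,10,77,0,0.08' > path.dat && python3 steer.py path.dat
python3 d.py 0.5112 -0.1878 0.057 78.1
```

```text
time_s: 23.67
tool_pos: [0.5126, -0.1811, 0.1298]
tool_rot: [-179.9, -0.0, 77.9]
force: [-0.6, 0.4, 0.6]
grip_width: 0.0798
grasp_force: 0.0
t 23.67 pos [ 0.5126 -0.1811  0.1298] [-179.9   -0.    77.9] w 0.0798 j7 -1.0
delta [-0.0069  0.0002  0.0728] turn -0.2
```

Scaled: 0.0728 m is 72.8, 0.07 m is 70.

```bash
echo '-6.5,0.2,20,-0.2,0.08
-6.5,0.2,40,-0.2,0.08
-6.5,0.2,60,-0.2,0.08
-6.5,0.2,70,-0.2,0.08
-6.5,0.2,72.8,-0.2,0.08
-6.5,0.2,72.8,-0.2,0.08
-6.5,0.2,72.8,-0.2,0.08' > path.dat && python3 steer.py path.dat
python3 d.py 0.5112 -0.1878 0.057 78.1
```

```text
time_s: 24.25
tool_pos: [0.5138, -0.1864, 0.0592]
tool_rot: [179.9, 0.0, 78.3]
force: [0.4, -0.1, 1.1]
grip_width: 0.0799
grasp_force: 0.0
t 24.25 pos [ 0.5138 -0.1864  0.0592] [179.9   0.   78.3] w 0.0799 j7 -2.0
delta [-0.0019 -0.0022  0.0022] turn 0.2
```

Scaled: -0.001 m is -1, -0.002 m is -2.

```bash
echo '-1,-2,1.5,0.2,0.08
-1,-2,1.5,0.2,0.03
-1,-2,1.5,0.2,0.03
-1,-2,1.5,0.2,0.03
-1,-2,1.5,0.2,0.03
-1,-2,1.5,0.2,0.03
-1,-2,1.5,0.2,0.03
-1,-2,1.5,0.2,0.03' > path.dat && python3 steer.py path.dat 30
echo '0,0,0,0,0.03
0,0,0,0,0.03
0,0,0,0,0.03
0,0,0,0,0.03' > path.dat && python3 steer.py path.dat
python3 d.py 0.5112 -0.1878 0.057 78.1
```

```text
time_s: 24.92
tool_pos: [0.5115, -0.1864, 0.0565]
tool_rot: [179.9, -0.0, 78.1]
force: [2.8, 0.5, -0.6]
grip_width: 0.0437
grasp_force: 29.9
time_s: 25.25
tool_pos: [0.5112, -0.1864, 0.0564]
tool_rot: [179.9, -0.0, 78.1]
force: [3.2, 0.9, 0.3]
grip_width: 0.0439
grasp_force: 29.9
t 25.25 pos [ 0.5112 -0.1864  0.0564] [179.9  -0.   78.1] w 0.0439 j7 -2.0
delta [-0.0013  0.0003 -0.0006] turn 0.0
```

Squared. Now a gentle push to the stop.

Scaled: -0.003 m is -3, -0.002 m is -2.

```bash
echo '-1,0,-0.5,0,0.03
-2,0,-0.5,0,0.03
-3,0,-0.5,0,0.03
-3,0,-0.5,0,0.03' > path.dat && python3 steer.py path.dat; echo '-1,0,0,0,0.03
-2,0,0,0,0.03
-3,0,0,0,0.03
-3,0,0,0,0.03' > path.dat && python3 steer.py path.dat
```

```text
time_s: 25.58
tool_pos: [0.5102, -0.187, 0.0564]
tool_rot: [-180.0, -0.2, 78.2]
force: [3.0, 5.4, -0.2]
grip_width: 0.0438
grasp_force: 29.9
time_s: 25.92
tool_pos: [0.51, -0.1871, 0.0565]
tool_rot: [-179.9, -0.3, 78.3]
force: [2.6, 11.3, 1.2]
grip_width: 0.0436
grasp_force: 29.9
```

```bash
echo '3,0,0,0,0.08
3,0,0,0,0.08
3,0,0,0,0.08
3,0,0,0,0.08
3,0,0,0,0.08
3,0,0,0,0.08
3,0,0,0,0.08
3,0,0,0,0.08' > path.dat && python3 steer.py path.dat
echo '0,0,-20,0,0.08
0,0,-50,0,0.08
0,0,-90,0,0.08
40,0,-120,0,0.08
80,0,-150,0,0.08
120,0,-150,0,0.08
160,-10,-150,0,0.08
200,-20,-150,0,0.08' > path.dat && python3 steer.py path.dat
echo '40,0,0,0,0.08
80,0,0,0,0.08
120,-20,0,0,0.08
150,-40,0,0,0.08
180,-60,0,0,0.08
180,-60,0,0,0.08
180,-60,0,0,0.08' > path.dat && python3 steer.py path.dat
python3 w2.py v8; python3 d.py
```

```text
time_s: 26.58
tool_pos: [0.5098, -0.1898, 0.0566]
tool_rot: [-180.0, 0.0, 78.1]
force: [0.4, 0.3, 0.8]
grip_width: 0.0788
grasp_force: 0.0
time_s: 27.25
tool_pos: [0.5328, 0.0007, 0.208]
tool_rot: [179.8, -0.0, 78.0]
force: [0.6, -0.5, -0.7]
grip_width: 0.0799
grasp_force: 0.0
time_s: 27.83
tool_pos: [0.509, 0.1904, 0.2068]
tool_rot: [180.0, -0.0, 78.4]
force: [0.1, -0.7, 0.2]
grip_width: 0.08
grasp_force: 0.0
(array([ 449.1, -227.1]), array([15.8, 41.1]), 1.0, (471, 220, 22, 9))
82.99265538471374
(array([ 449. , -229.3]), array([37.2, 15.6]), 66.1, (473, 220, 20, 9))
79.78693986963783
stop (array([ 494.7, -265. ]), array([13.2, 69.1]), 77.9, (489, 188, 11, 34)) blue (array([ 509.2, -187. ]), array([42.5, 42.3]), 77.9, (448, 182, 24, 25))
t 27.88 pos [0.5101 0.1879 0.2066] [180.    0.   78.2] w 0.08 j7 -41.0
```

View pics/v8.png

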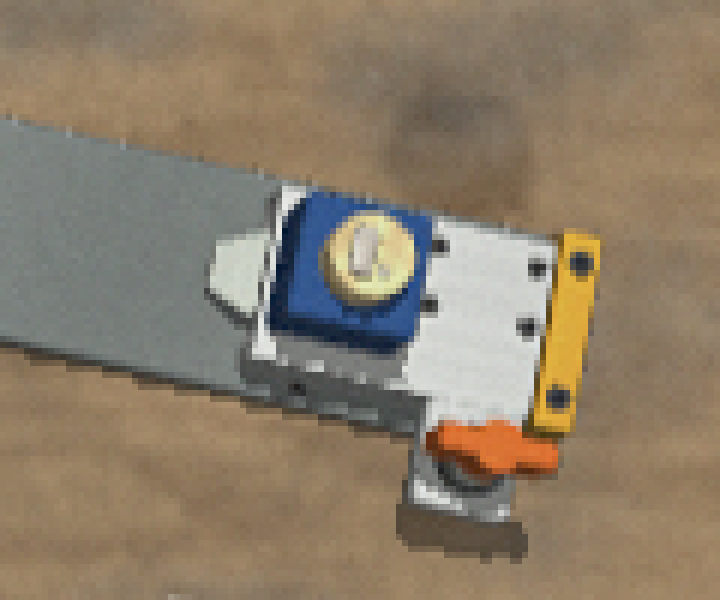

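The carrier is square (77.9°) and flush with the stop. The wing reads 79.8°, within about 2° of the rail and at its end stop. The arm is clear of everything, so I'm handing in.

```bash
python3 -c "
from cell import env
print(env.sign_off())"
```

```text
the job is handed in; nothing more can be done
None
```

I handed the job in at about 28 s: the brass carrier is on the rail against the yellow stop, its wing is turned clockwise to its end stop along the rail, and I did not touch the green carrier; the final turn skewed the carrier about 2.4° in its groove, so afterwards I re-squared it and pressed it home again.

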